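# Clamp down the steriliser lid, crosswise in two passes

### The job

Close the small steriliser by hand-tightening its four lid knobs clockwise, a little each pass. The two red knobs are already lightly snug on the lid: first turn the two yellow ones only until they are felt to bear just as lightly, and when all four are snug make them all fully tight in star order, always following a knob with the one straight across from it, without crushing the gasket. Leave the things around the pot alone.

Things in the scene. Friction and masses are not known exactly. Their poses are not given: they have to be found in the camera images.
- pot: low round stainless steriliser pot, 206 mm across, fixed to the table, with four dark clamps standing at its rim (254 mm across the clamps' posts); origin at the centre of its underside, z up
- lid: loose round metal lid, 202 mm across, 2 kg, lying on the red gasket; origin at the centre of its underside, 78 mm above the table; rim 12 mm thick, a small black lifting button in the middle up to 122 mm above the table. Its centre is also the pot's centre
- knob1: T-bar knob, red bar 48 mm long (own x), 14 wide, 28 high, x +60, y +60 mm in the pot's frame; origin at the bar's centre, 156 mm above the table, on its vertical turning axis. Opposite knob3. Under the bar are 15 mm of bare 13 mm neck, then the clamp's arm (top 124 mm above the table). All four knobs work alike: clockwise from above (yaw decreasing) tightens; the bar keeps its height while a screw with a sprung foot sinks under it
- knob2: T-bar knob, yellow bar 48 mm long (own x), 14 wide, 28 high, x -60, y +60 mm in the pot's frame; origin at the bar's centre, 156 mm above the table, on its vertical turning axis. Opposite knob4. A free knob takes 0.35 N m turning. Yellow feet meet the lid 0.1 to 1.1 rad of screw from the start, unseen (unequal wear), only felt; red ones already press with 4 to 20 N. Past touch force grows some 32 N per rad of screw
- knob3: T-bar knob, red bar 48 mm long (own x), 14 wide, 28 high, x -60, y -60 mm in the pot's frame; origin at the bar's centre, 156 mm above the table, on its vertical turning axis. Opposite knob1. From first touch the torque to turn a knob climbs by 0.006 N m per N of clamping force. The bar sits on a springy rubber cushion and runs 0.4 rad per N m ahead of the screw (the yaw given is the screw's). Torque held at a stop is some 0.05 lower than turning
- knob4: T-bar knob, yellow bar 48 mm long (own x), 14 wide, 28 high, x +60, y -60 mm in the pot's frame; origin at the bar's centre, 156 mm above the table, on its vertical turning axis. Opposite knob2. Lightly snug: 0.4 rad of screw past touch (12 N, 0.42 N m turning; 4 to 20 N is right). Fully tight: 1.15 rad past touch (36 N, 0.57 N m; 27 to 45 N is right). 1.7 rad past touch (54 N) crushes the gasket. Screws stay where left. Grip with 60 to 80 N
- spray: pale clear bottle with a white cap, 52 mm across, 150 mm high; bystander; origin at the centre of its underside
- cup: striped paper cup, 76 mm across the rim, 95 mm high; bystander; origin at the centre of its underside
- ink_a: small blue ink bottle, 30 mm across, 75 mm high; bystander; origin at the centre of its underside
- ink_b: small dark red ink bottle, 30 mm across, 75 mm high; bystander; origin at the centre of its underside
- ink_c: small black ink bottle, 30 mm across, 75 mm high; bystander; origin at the centre of its underside
- dish: steel dish, 100 mm across, 35 mm high; bystander; origin at the centre of its underside
- pen: lying black and metal tattoo pen, 125 mm long, 25 mm thick; bystander; origin at the centre of its underside

How it is judged:
By the outcome, as a careful person would: the job done as asked, in the order asked, and still so for the second after the job is handed in, with the robot touching nothing.
It also fails if it takes over 72 s, if anything falls off the work surface, if the arm or the gripper's body presses on something with over 40 N, if the wrist force passes 120 N, or if a joint passes its speed limit or range.

### The arm

A 6-joint arm with a two-finger parallel gripper is mounted at the origin on the work surface. World frame = base frame: x ahead of the robot, y to its left, z up, the work surface at z = 0. Lengths are in mm, angles in rad, forces in N, time in s.
With the tool pointing down it reaches from about 350 to 875 mm from the base axis. Payload 4.2 kg.
Tool frame: the origin (TCP) lies at the very end of the fingers, on their centre line; the grasp point (between the pads) lies 19 mm behind it; z points along the fingers, y is the direction in which the jaws open and shut (so a half turn about z gives the same grasp; the last joint's range is limited). The gripper opens to 85 mm and grips with 20 to 120 N. Pads are 22 mm wide; open, the fingers measure 114 mm over their backs; the gripper's body (76 mm by 85 mm) begins 54 mm behind the grasp point. The pads swing forward as they close: fully open they stand 13 mm farther back than shut.
Start: joints at [1.541, 0.385, 0.008, 0, -1.194, -0.259], TCP at [177.969, 599.104, 231.312] pointing down, gripper open.
Joint ranges: [-3.14, 3.14], [-1.21, 2.06], [-1.07, 1.41], [-3.16, 2.05], [-2.99, -0.16], [-3.1, 3.1]. Speed limits (rad/s): [2.79, 2.79, 3.14, 3.14, 3.14, 3.14].

### API

Orientations are given as a unit quaternion [x, y, z, w].
In Python, from bench import telemetry, eyes, arm gives the robot as it stands. The module is installed in compiled form; this text tells all that it offers.
- The arm moves only by the tool move_arm, never from a script. Its argument "deltas" is text: rows parted by semicolons, each of 6 numbers parted by spaces: the shift along the tool's x, y, z in cm, then the turn, a rotation vector about the tool's x, y, z in rad. A call has 1 to 12 rows; each row shifts and turns the commanded pose from where the row before left it, along the tool's axes as they then stand; what a row does not reach is not made up. A row lasts 1/8 s, in which the tool goes at most 62.5 mm and 10.7 degrees, less where a joint would pass 70% of its speed; a pose out of reach is approached as far as the arm can. A call is refused whole if a number of a shift passes 6.25 or a number of a turn 0.188, either way. A call with a gripper value outside its range is refused whole. "grip" is the finger opening in cm, from 0 to 8.54, set as the call begins (left out, the last holds). The fingers move at their own pace and stop on an object; the grip force is fixed at half the most. Time passes only in rows, so rows that do not move let the fingers close. It gives the time, the measured TCP pose, the force and the opening at its end, in the units of the state.
- telemetry.read_state(): the state, without advancing time (a new reading comes with each control period).
- eyes.get_image(name): name is "side" or "top" or "wrist"; returns a dict with "pixels" (384x512x3 uint8, blue, green, red), "range_z" (384x512 float32, mm along the optical axis (not along the pixel's ray), 0 where there is no reading), "fx", "fy", "cx", "cy" (pixels), "origin" and "orientation" of the camera in the world; the wrist camera has in their place "tool_from_camera" (4x4, takes a point from camera to tool coordinates, whose origin is the TCP and whose axes are the flange's). Camera axes: x right, y up, looking along -z (the intrinsics and any distortion apply to the point x, -y, -z); pixel columns grow to the right and rows downward; lengths in mm; the calibration is good to about 2 mm. A picture is of the moment at which its call begins: read the wrist's pose just before it.
- arm.job_done(): hands the job in, once; it reports no verdict.
Trained networks look in a picture, given as the dict that the camera call returned (one of the last four; its "shot" number tells which), for a name from the list of things; names that differ only in an ending like _2 or _b are one class to them, and where a whole thing is asked for, a point or a joint stands for the part that bears it (a point fixed in the world has none). Each returns a list of dicts, best first, with "p" (0 to 1); they miss things now and then, are a little off and sometimes report something else, mostly with a low value. They report only what shows in the picture. A call takes as long as a camera call.
- eyes.boxes_of(picture, name): "point" ([x, y, z] in mm, in world coordinates, good to about 4 mm: the middle of the surface that is visible of it).
The state is a dict: "clock": time; "joints": joint angles; "joint_vel": joint speeds; "joint_efforts": joint torques, N m; "position": TCP position; "ee_rot": TCP orientation; "contact_force": force on the tool from outside, world axes, zero at the start; "wrist_torque": the same for the moment, N m; "gripper_width": finger opening in mm.
Only numpy, scipy, OpenCV 4.12 (cv2) and the standard library are available. Lean on these libraries where they do the work, as an engineer would, in place of code of your own. Each camera call takes 0.05 s, during which the arm holds its last target.

## Working session

There is one attempt and no reset: what is moved stays moved. The work goes in short steps, Python scripts to look and compute and a tool call to move; the robot and the scene stay as the last step left them, time stands still between calls to the robot, and variables do not carry over. Pictures are saved under pics/ and viewed, and the job is handed in when it is done.

Besides the shell and the picture viewer there is one more tool, called after ">>>" in YAML: its name, and indented under it one key for each argument. move_arm: Moves the arm, as the interface text tells. Its arguments: {"type":"object","properties":{"deltas":{"type":"string"},"grip":{"type":"number"}},"required":["deltas"]}

```bash
ls; mkdir -p pics
cat > h.py <<'E'
import numpy as np, cv2
from bench import telemetry, eyes, arm
from scipy.spatial.transform import Rotation as R
def world(d,u,v,z=None):
    z=d["range_z"][int(v),int(u)] if z is None else z
    p=np.array([(u-d["cx"])/d["fx"]*z, -(v-d["cy"])/d["fy"]*z, -z])
    return R.from_quat(d["orientation"]).apply(p)+np.array(d["origin"])
E
python3 - <<'E'
from h import *
s=telemetry.read_state()
for k in s: print(k,s[k])
for n in("top","side"):
    d=eyes.get_image(n); cv2.imwrite(f"pics/{n}0.png",d["pixels"])
    print(n,{k:d[k] for k in d if k not in("pixels","range_z")})
    for o in ["pot","lid","knob1","knob2","knob3","knob4","spray","cup","ink_a","dish","pen"]:
        print(o,[(np.round(b["point"]),round(b["p"],2)) for b in eyes.boxes_of(d,o)[:4]])
E
```

```text
pics
clock 0.0
joints [ 1.54059173e+00  3.85541612e-01  6.63197128e-03 -5.30187715e-04
 -1.19401104e+00 -2.58573048e-01]
joint_vel [ 0.00071696 -0.00124629  0.00138629  0.00045423 -0.00128686  0.00119413]
joint_efforts [ 7.84446438e-04 -3.92287374e+01  1.88397467e+01  4.18615848e+00
 -4.68477403e-03 -1.93443618e-06]
position [177.81075258 598.55737297 230.22839061]
ee_rot [ 9.89579366e-01 -1.43984334e-01 -1.23769488e-04  1.08333257e-03]
contact_force [ 0.51720103  0.2397543  -0.18448288]
wrist_torque [-0.06769849 -0.00822428  0.01689197]
gripper_width 85.48288207118415
top {'fx': 390.9044066725667, 'fy': 390.9044066725667, 'cx': 259.9010898767447, 'cy': 191.48499354847021, 'origin': array([ 371.03995587,    6.54679104, 1064.54921999]), 'orientation': array([ 0.05162928, -0.05556712, -0.70448715,  0.70565188]), 'shot': 1}
pot [(array([519., -27., 124.]), 0.7), (array([616.,  65., 168.]), 0.29)]
lid [(array([570.,  -9.,  94.]), 0.75)]
knob1 [(array([461., 323.,  81.]), 0.71), (array([638., -51., 168.]), 0.6), (array([617.,  62., 172.]), 0.58), (array([499.,  34., 176.]), 0.47)]
knob2 [
[... 1269 characters left out ...]
156.]), 0.55)]
knob3 [(array([617.,  56., 157.]), 0.78), (array([529., -92., 158.]), 0.73), (array([493.,  25., 156.]), 0.6), (array([637., -62., 156.]), 0.55)]
knob4 [(array([617.,  56., 157.]), 0.78), (array([529., -92., 158.]), 0.73), (array([493.,  25., 156.]), 0.6), (array([637., -62., 156.]), 0.55)]
spray [(array([587., 330.,  68.]), 0.78)]
cup [(array([451., 308.,  71.]), 0.58)]
ink_a [(array([ 574., -306.,   44.]), 0.96), (array([ 403., -335.,   43.]), 0.92), (array([ 510., -382.,   41.]), 0.82), (array([525., -90., 158.]), 0.28)]
dish [(array([ 693., -351.,   20.]), 0.95), (array([450., 308.,  72.]), 0.2)]
pen [(array([ 324., -261.,   17.]), 0.97), (array([452., 306.,  72.]), 0.23)]
```

View pics/top0.png

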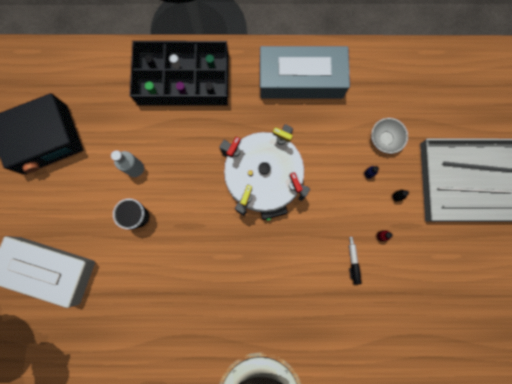

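View pics/side0.png

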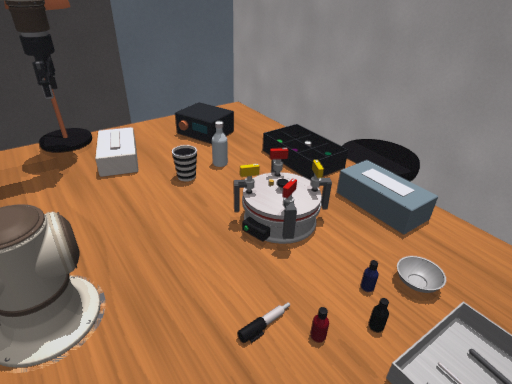

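The pot shows at about (264,171) in the top picture. The red knobs are at (233,147) and (297,183), and the yellow ones at (284,133) and (245,197). The bystanders are well clear of all of them. Next I'll fly above the pot for a wrist view.

```bash
cat >> h.py <<'E'
def yaw(s):
    x=R.from_quat(s["ee_rot"]).apply([1,0,0]); return np.arctan2(x[1],x[0])
def delta(target,tyaw=None,s=None):
    """tool-frame shift in cm and total turn about tool z (pos = clockwise)"""
    s=s or telemetry.read_state()
    d=R.from_quat(s["ee_rot"]).inv().apply(np.array(target)-s["position"])/10
    t=0 if tyaw is None else -((tyaw-yaw(s)+np.pi/2)%np.pi-np.pi/2)
    return np.round(d,2),round(t,3)
def knobs(d,T=None,zr=(150,182)):
    """segment coloured bars; world points by depth"""
    hsv=cv2.cvtColor(d["pixels"],cv2.COLOR_BGR2HSV)
    v,u=np.mgrid[0:384,0:512]; z=d["range_z"]
    P=np.stack([(u-d["cx"])/d["fx"]*z,-(v-d["cy"])/d["fy"]*z,-z],-1)
    if T is None: W=R.from_quat(d["orientation"]).apply(P.reshape(-1,3)).reshape(P.shape)+d["origin"]
    else: W=P.reshape(-1,3)@T[:3,:3].T+T[:3,3]; W=W.reshape(P.shape)
    sat=(hsv[...,1]>130)&(hsv[...,2]>70)
    out=[]
    for c,m in(("red",(hsv[...,0]<10)|(hsv[...,0]>170)),("yel",(hsv[...,0]>20)&(hsv[...,0]<36))):
        m=(m&sat&(z>0)&(W[...,2]>zr[0])&(W[...,2]<zr[1])).astype(np.uint8)
        n,l,st,ce=cv2.connectedComponentsWithStats(m)
        for i in range(1,n):
            if st[i,4]<25: continue
            p=W[l==i]; (rc,sz,a)=cv2.minAreaRect(p[:,:2].astype(np.float32))
            if sz[0]<sz[1]: a+=90;
            out.append((c,ce[i].round(1),st[i,4],np.round(rc,1),np.round(sz,1),round(np.deg2rad(a),3),np.round(np.percentile(p[:,2],[10,50,90]),1)))
    return out
def wristT(s,d):
    T=np.eye(4);T[:3,:3]=R.from_quat(s["ee_rot"]).as_matrix();T[:3,3]=s["position"];return T@np.array(d["tool_from_camera"])
E
python3 - <<'E'
from h import *
d=eyes.get_image("top")
for k in knobs(d): print(*k)
print(delta([570,-15,300]))
d=eyes.get_image("wrist"); cv2.imwrite("pics/w0.png",d["pixels"]); print(d["fx"],d["tool_from_camera"])
E
```

```text
red [232.6 147.2] 109 [617.3  66. ] [14.5 46.9] 2.667 [163.7 168.5 170.9]
red [296.4 184.5] 86 [529.  -81.6] [41.2 13. ] 0.444 [166.1 168.8 171. ]
yel [283.2 134.6] 111 [648.  -50.7] [47.2 14.9] 1.133 [162.4 168.4 171. ]
yel [245.1 198.1] 69 [494.5  35.9] [10.9 33.5] 2.774 [164.8 168.9 170.8]
(array([55.07, 47.7 , -6.87]), 0)
341.8812737496907 [[ 3.00160453e-04  9.65764049e-01  2.59421881e-01  6.59373620e+01]
 [ 9.99999734e-01 -4.62196637e-04  5.63609061e-04 -6.45751039e-02]
 [ 6.64217290e-04  2.59421643e-01 -9.65763931e-01 -1.42413477e+02]
 [ 0.00000000e+00  0.00000000e+00  0.00000000e+00  1.00000000e+00]]
```

View pics/w0.png

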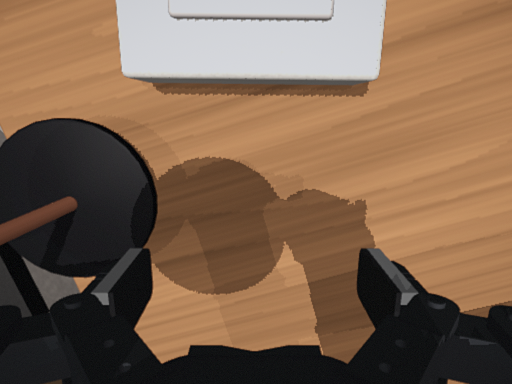

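>>> move_arm:
  deltas: "4.2 3.9 -0.85 0 0 0;4.2 3.9 -0.85 0 0 0;4.2 3.9 -0.85 0 0 0;4.2 3.9 -0.85 0 0 0;4.2 3.9 -0.85 0 0 0;4.2 3.9 -0.85 0 0 0;4.2 3.9 -0.85 0 0 0;4.2 3.9 -0.85 0 0 0;4.2 3.9 -0.85 0 0 0;4.2 3.9 -0.85 0 0 0;4.2 3.9 -0.85 0 0 0;4.2 3.9 -0.85 0 0 0"
  grip: 4.4

```text
clock: 2.8
position: [528.5, 5.1, 333.9]
ee_rot: [0.99, -0.144, 0.0, -0.0]
contact_force: [0.9, 1.0, 0.1]
gripper_width: 44.1
```

Run:
```python
from h import *
for i in range(2):
    s=telemetry.read_state(); d=eyes.get_image("wrist")
    print(s["clock"],s["position"],yaw(s),s["joints"].round(3) if hasattr(s["joints"],"round") else s["joints"],s["wrist_torque"],s["gripper_width"])
    print(np.abs(s["joint_vel"]).max())
    for k in knobs(d,wristT(s,d)): print(*k)
cv2.imwrite("pics/w1.png",d["pixels"])
```

```text
2.8 [528.521541     5.13136522 333.91532089] -0.28879078376561157 [ 0.317  0.161 -0.045  0.    -1.363  0.965] [ 0.04871326 -0.1372277  -0.00871196] 44.10540125715369
0.9205693996145696
red [162.6 104.5] 788 [616.2  62.8] [13.8 47.6] 2.669 [168.3 169.6 170.6]
red [348.2 150.2] 749 [530.8 -83.5] [47.4 14.1] 0.388 [167.9 169.5 170.5]
yel [282.2  26.6] 370 [646.7 -53. ] [47.2 14.1] 1.118 [167.5 168.8 170. ]
yel [235.6 214.5] 631 [500.8  32.2] [13.5 46.7] 2.785 [167.6 169.6 170.7]
2.85 [531.39802932   0.5577301  334.52295394] -0.2937489139913146 [ 0.308  0.165 -0.04   0.003 -1.363  0.968] [-0.14198438 -0.54805007  0.00113188] 43.954379158176216
0.1636239694426059
red [158.2 110.3] 773 [616.3  62.9] [14.  47.4] 2.665 [168.3 169.7 170.7]
red [343.3 154.8] 731 [530.8 -83.4] [47.4 13.7] 0.392 [167.8 169.4 170.6]
yel [276.1  32.7] 369 [646.7 -53. ] [47.3 14. ] 1.114 [167.4 168.9 170. ]
yel [231.9 219.3] 642 [500.5  32.4] [13.7 47.3] 2.786 [167.5 169.5 170.6]
```

View pics/w1.png

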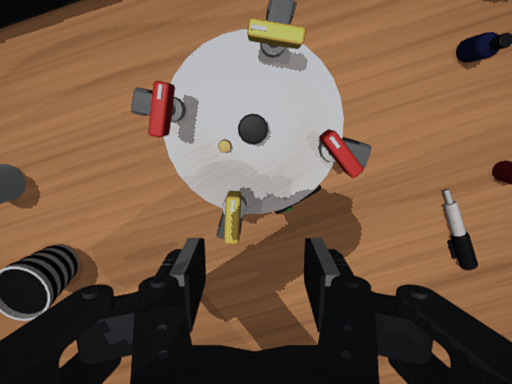

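All four knobs are clear in the wrist picture: red at (158,110) and (343,155), yellow at (276,33) and (232,219). Both pairs give the centre (573.5,-10.3) and a spacing of 169.4 mm, which matches the nominal 169.7. I'll start with the nearer yellow knob, "Yc".

Run:
```python
from h import *
s=telemetry.read_state(); print(s["clock"],s["position"])
print(delta([500.5,32.4,138],2.786))
```

```text
2.9 [529.89686236   2.97303801 333.66115779]
(array([-3.7 , -1.97, 19.56]), np.float64(0.06))
```

>>> move_arm:
  deltas: "-1.5 -0.8 4.5 0 0 0.06;-1.5 -0.8 4.5 0 0 0;-0.7 -0.4 4 0 0 0;0 0 1.5 0 0 0;0 0 0 0 0 0"

```text
clock: 3.52
position: [499.3, 37.8, 188.3]
ee_rot: [0.985, -0.173, -0.0, 0.0]
contact_force: [0.1, -0.3, -0.1]
gripper_width: 43.9
```

Run:
```python
from h import *
s=telemetry.read_state(); d=eyes.get_image("wrist")
print(s["clock"],s["position"],yaw(s),s["contact_force"],s["wrist_torque"],s["joint_efforts"][5])
for k in knobs(d,wristT(s,d)): print(*k)
cv2.imwrite("pics/w2.png",d["pixels"])
print(delta([500.5,32.4,138],2.786))
```

```text
3.525 [499.31513281  37.77657869 188.28854763] -0.3481529719584448 [ 0.09115826 -0.26548292 -0.07740479] [-0.02819367 -0.0104942   0.00659077] -0.0006657815538346767
red [108.   37.9] 2386 [609.5  66.1] [13.6 32.7] 2.646 [168.4 169.6 170.6]
red [480.1  93.4] 2851 [531.  -83.2] [47.4 13.9] 0.384 [168.1 169.5 170.4]
yel [263.7 231.1] 2227 [500.7  32.1] [13.5 47.4] 2.793 [167.5 169.5 170.5]
(array([0.21, 0.51, 5.14]), np.float64(0.007))
```

View pics/w2.png

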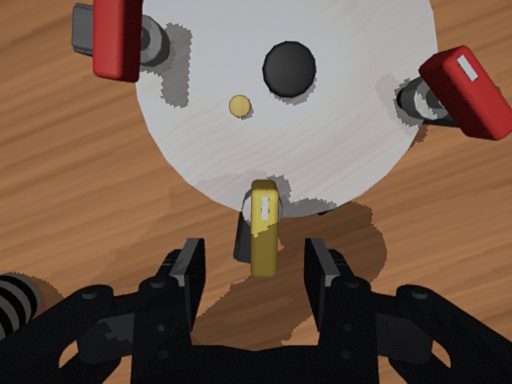

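The yellow bar at (264,231) sits between the fingers, so I'll descend and grip.

>>> move_arm:
  deltas: "0.2 0.5 2 0 0 0;0 0 2.5 0 0 0;0 0 0.6 0 0 0;0 0 0 0 0 0"

```text
clock: 4.08
position: [500.3, 32.4, 138.4]
ee_rot: [0.985, -0.173, 0.001, -0.0]
contact_force: [-0.6, 0.4, -0.0]
gripper_width: 44.0
```

```bash
cat > r.py <<'E'
from h import *
s=telemetry.read_state()
print(s["clock"],"p",np.round(s["position"],1),"yaw",round(yaw(s),3),"F",np.round(s["contact_force"],1),"Tz",np.round(s["wrist_torque"],3),"j6",round(s["joint_efforts"][5],3),"q6",round(s["joints"][5],3),"v6",round(s["joint_vel"][5],3),"w",round(s["gripper_width"],1))
E
python3 r.py;python3 r.py
```

```text
4.075 p [500.3  32.4 138.4] yaw -0.349 F [-0.6  0.4 -0. ] Tz [ 0.037 -0.026  0.043] j6 0.0 q6 0.832 v6 0.0 w 44.0
4.075 p [500.3  32.4 138.4] yaw -0.349 F [-0.6  0.4 -0. ] Tz [ 0.037 -0.026  0.043] j6 0.0 q6 0.832 v6 0.0 w 44.0
```

>>> move_arm:
  deltas: "0 0 0 0 0 0;0 0 0 0 0 0;0 0 0 0 0 0;0 0 0 0 0 0"
  grip: 0

```text
clock: 4.58
position: [500.0, 32.4, 138.5]
ee_rot: [0.985, -0.173, 0.001, -0.0]
contact_force: [-0.4, -1.1, 6.6]
gripper_width: 13.1
```

```bash
python3 r.py
```

```text
4.575 p [500.   32.4 138.5] yaw -0.348 F [-0.4 -1.1  6.6] Tz [-0.088  0.299 -0.01 ] j6 0.014 q6 0.832 v6 0.001 w 13.1
```

>>> move_arm:
  deltas: "0 0 0 0 0 0.1;0 0 0 0 0 0.1"

```text
clock: 4.82
position: [500.0, 32.3, 138.5]
ee_rot: [0.962, -0.272, 0.001, -0.0]
contact_force: [-1.7, -1.1, 5.8]
gripper_width: 13.3
```

```bash
python3 r.py
```

```text
4.825 p [500.   32.3 138.5] yaw -0.55 F [-1.7 -1.1  5.8] Tz [-0.146  0.406  0.343] j6 0.168 q6 0.63 v6 -0.79 w 13.3
```

>>> move_arm:
  deltas: "0 0 0 0 0 0"

```text
clock: 4.95
position: [500.0, 32.4, 138.5]
ee_rot: [0.963, -0.27, 0.001, -0.0]
contact_force: [-1.3, -1.3, 7.3]
gripper_width: 13.3
```

```bash
python3 r.py
```

```text
4.95 p [500.   32.4 138.5] yaw -0.547 F [-1.3 -1.3  7.3] Tz [-0.134  0.305  0.363] j6 -0.437 q6 0.633 v6 0.019 w 13.3
```

```bash
cat > m.py <<'E'
from h import *
import sys
n=int(sys.argv[1]) if len(sys.argv)>1 else 4
A=[]
for i in range(n):
    eyes.get_image("side"); s=telemetry.read_state()
    A.append([s["wrist_torque"][2],s["joint_efforts"][5],yaw(s),s["joint_vel"][5]])
A=np.array(A)
print(s["clock"],"Tz",A[:,0].round(3),"mean",A[:,0].mean().round(3),"j6",A[:,1].round(3),"yaw",A[-1,2].round(4),"v",A[-1,3].round(4),"screw",round(A[-1,2]+0.4*A[:,0].mean(),3),"F",np.round(s["contact_force"],1),"q6",round(s["joints"][5],2))
E
python3 m.py 4
```

```text
5.15 Tz [0.334 0.315 0.246 0.341] mean 0.309 j6 [-0.341 -0.323 -0.319 -0.319] yaw -0.5468 v -0.0014 screw -0.423 F [-1.4  0.3  6. ] q6 0.63
```

>>> move_arm:
  deltas: "0 0 0 0 0 0.15;0 0 0 0 0 0"

```text
clock: 5.4
position: [500.0, 32.3, 138.5]
ee_rot: [0.94, -0.342, 0.001, -0.0]
contact_force: [-1.4, -0.8, 5.6]
gripper_width: 13.4
```

```bash
python3 m.py 4
```

```text
5.6 Tz [0.314 0.333 0.377 0.344] mean 0.342 j6 [-0.342 -0.314 -0.31  -0.309] yaw -0.6967 v 0.0002 screw -0.56 F [-1.3 -0.4  6.1] q6 0.48
```

>>> move_arm:
  deltas: "0 0 0 0 0 0.15;0 0 0 0 0 0;0 0 0 0 0 0"

```text
clock: 5.98
position: [499.9, 32.3, 138.5]
ee_rot: [0.912, -0.411, 0.001, -0.0]
contact_force: [-0.4, -1.0, 5.7]
gripper_width: 12.9
```

```bash
python3 m.py 2
```

```text
6.075 Tz [0.346 0.313] mean 0.329 j6 [-0.323 -0.323] yaw -0.8467 v -0.0008 screw -0.715 F [-0.8 -0.7  6. ] q6 0.33
```

>>> move_arm:
  deltas: "0 0 0 0 0 0.15;0 0 0 0 0 0;0 0 0 0 0 0"

```text
clock: 6.45
position: [499.9, 32.2, 138.5]
ee_rot: [0.878, -0.478, 0.001, -0.0]
contact_force: [-1.9, -0.7, 6.1]
gripper_width: 13.1
```

```bash
python3 m.py 2
```

```text
6.55 Tz [0.341 0.371] mean 0.356 j6 [-0.347 -0.346] yaw -0.9966 v 0.0011 screw -0.854 F [-1.3 -0.3  6.4] q6 0.18
```

>>> move_arm:
  deltas: "0 0 0 0 0 0.17;0 0 0 0 0 0;0 0 0 0 0 0"

```text
clock: 6.92
position: [499.9, 32.2, 138.6]
ee_rot: [0.835, -0.551, 0.001, -0.0]
contact_force: [-1.1, -1.5, 6.2]
gripper_width: 13.1
```

```bash
python3 m.py 3
```

```text
7.075 Tz [0.33  0.401 0.376] mean 0.369 j6 [-0.37 -0.37 -0.37] yaw -1.1666 v 0.0004 screw -1.019 F [-1.2 -1.7  5.9] q6 0.01
```

```bash
cat > plan.py <<'E'
from h import *
import sys
# plan.py x y z yaw n [lift_mm] : rows after an optional lift
x,y,z,ty=map(float,sys.argv[1:5]); n=int(sys.argv[5])
s=telemetry.read_state(); p=np.array(s["position"]); y0=yaw(s)
full="full" in sys.argv
dy=ty-y0 if full else (ty-y0+np.pi/2)%np.pi-np.pi/2
D=np.array([x,y,z])-p
for i in range(n):
    a=y0+dy*i/n
    dx=D/n
    print(round((dx[0]*np.cos(a)+dx[1]*np.sin(a))/10,2),round((dx[0]*np.sin(a)-dx[1]*np.cos(a))/10,2),round(-dx[2]/10,2),"0 0",round(-dy/n,3),end=";")
print("\nyaw",y0,"turn",-dy,"q6 end",s["joints"][5]+dy)
E
python3 plan.py 646.7 -53 138.5 -2.026 5 full
```

```text
2.72 -2.03 0.0 0 0 0.172;2.33 -2.47 0.0 0 0 0.172;1.88 -2.83 0.0 0 0 0.172;1.37 -3.11 0.0 0 0 0.172;0.82 -3.3 0.0 0 0 0.172;
yaw -1.166557145129018 turn 0.8594428548709818 q6 end -0.8458902209442357
```

>>> move_arm:
  deltas: "0 0 0 0 0 0;0 0 0 0 0 0;0 0 -2.5 0 0 0;0 0 -3.0 0 0 0;2.72 -2.03 0 0 0 0.172;2.33 -2.47 0 0 0 0.172;1.88 -2.83 0 0 0 0.172;1.37 -3.11 0 0 0 0.172;0.82 -3.3 0 0 0 0.172;0 0 0 0 0 0"
  grip: 4.4

```text
clock: 8.32
position: [647.0, -54.3, 190.6]
ee_rot: [-0.527, 0.85, 0.0, -0.001]
contact_force: [0.0, 0.5, -1.2]
gripper_width: 44.0
```

```bash
python3 - <<'E'
from h import *
s=telemetry.read_state(); d=eyes.get_image("wrist")
print(s["clock"],s["position"],yaw(s),s["contact_force"],s["joints"][5],s["gripper_width"])
for k in knobs(d,wristT(s,d)): print(*k)
cv2.imwrite("pics/w3.png",d["pixels"])
E
python3 plan.py 646.7 -53 138.5 -2.026 1 full
```

```text
8.325 [647.02801094 -54.33509705 190.60280648] -2.0308609995630817 [ 0.01273804  0.48727729 -1.18522005] -0.6247841433727981 43.98496228875299
red [457.7  71.6] 2999 [531.  -84.1] [47.9 13.9] 0.391 [168.2 169.6 170.6]
red [390.4 378. ] 264 [614.4  58.8] [ 7.1 15.9] 2.711 [167.7 169.5 170.4]
yel [256.6 224.5] 1823 [646.7 -53.8] [47.5 13.3] 1.119 [166.6 169.5 170.5]
-0.1 -0.03 5.23 0 0 -0.003;
yaw -2.0291158300862597 turn -0.0031158300862599297 q6 end -0.6208043328606695
```

View pics/w3.png

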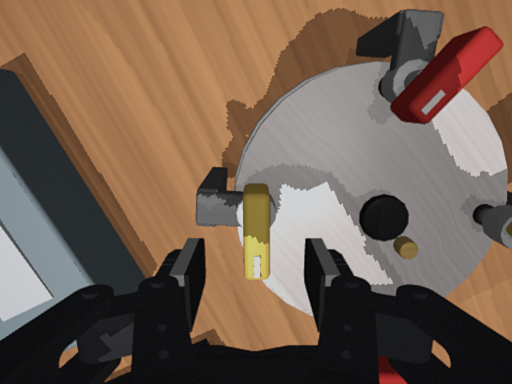

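The yellow bar at (257,225) is centred between the fingers. Before descending I'll check the clamp's height at (215,205).

Run:
```python
from h import *
s=telemetry.read_state(); d=eyes.get_image("wrist");T=wristT(s,d)
for u,v in [(213,185),(213,212),(235,212),(420,30),(405,70)]:
    z=d["range_z"][v,u]; p=T@[(u-d["cx"])/d["fx"]*z,-(v-d["cy"])/d["fy"]*z,-z,1]; print(u,v,p[:3].round(1))
```

```text
213 185 [664.7 -78.5 110.5]
213 212 [670.6 -64.6 122.6]
235 212 [656.9 -59.6 127.8]
420 30 [ 515.6 -107.9  123.5]
405 70 [532.4 -92.  128.1]
```

>>> move_arm:
  deltas: "-0.05 -0.05 2.5 0 0 0;0 0 2.2 0 0 0;0 0 0.5 0 0 0;0 0 0 0 0 0"

```text
clock: 8.93
position: [646.5, -52.7, 140.8]
ee_rot: [-0.529, 0.849, -0.0, 0.0]
contact_force: [0.5, -0.2, 0.3]
gripper_width: 43.8
```

>>> move_arm:
  deltas: "0 0 0 0 0 0;0 0 0 0 0 0;0 0 0 0 0 0"
  grip: 0

```text
clock: 9.3
position: [646.8, -52.8, 141.6]
ee_rot: [-0.528, 0.849, -0.0, 0.001]
contact_force: [-2.6, 2.2, 4.4]
gripper_width: 13.2
```

```bash
python3 r.py
```

```text
9.3 p [646.8 -52.8 141.6] yaw -2.028 F [-2.6  2.2  4.4] Tz [0.627 0.69  0.027] j6 -0.01 q6 -0.625 v6 -0.004 w 13.2
```

>>> move_arm:
  deltas: "0 0 0 0 0 0.1;0 0 0 0 0 0.1;0 0 0 0 0 0;0 0 0 0 0 0"

```text
clock: 9.8
position: [647.0, -52.9, 141.6]
ee_rot: [-0.442, 0.897, -0.0, 0.001]
contact_force: [-3.6, 1.9, 5.2]
gripper_width: 12.7
```

```bash
python3 m.py 2
```

```text
9.9 Tz [0.324 0.268] mean 0.296 j6 [-0.314 -0.314] yaw -2.2263 v -0.0002 screw -2.108 F [-2.7  2.   5.7] q6 -0.82
```

>>> move_arm:
  deltas: "0 0 0 0 0 0.12;0 0 0 0 0 0;0 0 0 0 0 0"

```text
clock: 10.28
position: [647.1, -52.9, 141.6]
ee_rot: [-0.387, 0.922, -0.0, 0.001]
contact_force: [-2.6, 1.9, 5.5]
gripper_width: 13.1
```

```bash
python3 m.py 2
```

```text
10.375 Tz [0.37  0.294] mean 0.332 j6 [-0.313 -0.313] yaw -2.3462 v 0.0003 screw -2.213 F [-2.1  2.3  5.6] q6 -0.94
```

Plateau is 0.313, so the foot is still free.

>>> move_arm:
  deltas: "0 0 0 0 0 0.18;0 0 0 0 0 0;0 0 0 0 0 0"

```text
clock: 10.75
position: [647.2, -53.0, 141.6]
ee_rot: [-0.303, 0.953, -0.0, 0.001]
contact_force: [-1.6, 1.7, 5.3]
gripper_width: 13.1
```

```bash
python3 m.py 2
```

```text
10.85 Tz [0.281 0.293] mean 0.287 j6 [-0.301 -0.3  ] yaw -2.5264 v -0.0013 screw -2.412 F [-2.2  2.5  5.1] q6 -1.12
```

>>> move_arm:
  deltas: "0 0 0 0 0 0.15;0 0 0 0 0 0;0 0 0 0 0 0"

```text
clock: 11.22
position: [647.2, -53.1, 141.6]
ee_rot: [-0.231, 0.973, -0.0, 0.001]
contact_force: [-2.0, 0.5, 5.4]
gripper_width: 13.5
```

```bash
python3 m.py 2
```

```text
11.325 Tz [0.367 0.307] mean 0.337 j6 [-0.311 -0.31 ] yaw -2.676 v 0.0011 screw -2.541 F [-2.6  1.5  4.4] q6 -1.27
```

>>> move_arm:
  deltas: "0 0 0 0 0 0.15;0 0 0 0 0 0;0 0 0 0 0 0"

```text
clock: 11.7
position: [647.3, -53.2, 141.6]
ee_rot: [-0.157, 0.988, -0.0, 0.001]
contact_force: [-2.1, 0.9, 4.4]
gripper_width: 13.0
```

```bash
python3 m.py 2
```

```text
11.8 Tz [0.393 0.291] mean 0.342 j6 [-0.333 -0.333] yaw -2.8259 v 0.0005 screw -2.689 F [-2.5  0.9  5.2] q6 -1.42
```

>>> move_arm:
  deltas: "0 0 0 0 0 0.1;0 0 0 0 0 0;0 0 0 0 0 0"

```text
clock: 12.18
position: [647.3, -53.3, 141.7]
ee_rot: [-0.108, 0.994, -0.0, 0.001]
contact_force: [-1.9, -0.2, 4.3]
gripper_width: 13.2
```

```bash
python3 m.py 2
```

```text
12.275 Tz [0.41  0.368] mean 0.389 j6 [-0.36  -0.359] yaw -2.9258 v -0.0013 screw -2.77 F [-1.6  1.1  5. ] q6 -1.52
```

>>> move_arm:
  deltas: "0 0 0 0 0 0.06;0 0 0 0 0 0;0 0 0 0 0 0"

```text
clock: 12.65
position: [647.3, -53.3, 141.7]
ee_rot: [-0.078, 0.997, -0.0, 0.001]
contact_force: [-1.7, 0.9, 4.7]
gripper_width: 13.0
```

```bash
python3 m.py 2; python3 plan.py 616.3 62.9 141 -3.61 4 full;python3 plan.py 616.3 62.9 141 -0.474 12 full
```

```text
12.75 Tz [0.4   0.405] mean 0.403 j6 [-0.379 -0.378] yaw -2.9857 v -0.0007 screw -2.825 F [-1.5  1.2  5.2] q6 -1.58
0.31 2.99 0.02 0 0 0.156;0.77 2.91 0.02 0 0 0.156;1.22 2.75 0.02 0 0 0.156;1.63 2.53 0.02 0 0 0.156;
yaw -2.9856932973889068 turn 0.6243067026110931 q6 end -2.206812574669798
0.1 1.0 0.01 0 0 -0.209;-0.1 1.0 0.01 0 0 -0.209;-0.31 0.95 0.01 0 0 -0.209;-0.5 0.87 0.01 0 0 -0.209;-0.67 0.75 0.01 0 0 -0.209;-0.81 0.59 0.01 0 0 -0.209;-0.92 0.41 0.01 0 0 -0.209;-0.98 0.21 0.01 0 0 -0.209;-1.0 0.0 0.01 0 0 -0.209;-0.98 -0.21 0.01 0 0 -0.209;-0.92 -0.41 0.01 0 0 -0.209;-0.81 -0.59 0.01 0 0 -0.209;
yaw -2.9856932973889068 turn -2.5116932973889066 q6 end 0.9291874253302013
```

The second yellow knob is snug at 0.379 held, about +0.07 over its plateau. With only 13 s used, I'll tighten in two star-order passes: red, opposite red, yellow, opposite yellow. I'm unwinding the wrist on the way to the first red knob.

```bash
python3 plan.py 616.3 62.9 141 -0.474 14 full
```

```text
0.09 0.85 0.0 0 0 -0.179;-0.06 0.86 0.0 0 0 -0.179;-0.22 0.83 0.0 0 0 -0.179;-0.36 0.78 0.0 0 0 -0.179;-0.49 0.7 0.0 0 0 -0.179;-0.61 0.6 0.0 0 0 -0.179;-0.71 0.48 0.0 0 0 -0.179;-0.78 0.35 0.0 0 0 -0.179;-0.83 0.2 0.0 0 0 -0.179;-0.86 0.05 0.0 0 0 -0.179;-0.85 -0.1 0.0 0 0 -0.179;-0.82 -0.25 0.0 0 0 -0.179;-0.76 -0.39 0.0 0 0 -0.179;-0.68 -0.52 0.0 0 0 -0.179;
yaw -2.9856932973889068 turn -2.5116932973889066 q6 end 0.9291874253302013
```

>>> move_arm:
  deltas: "0 0 0 0 0 0;0 0 0 0 0 0;0 0 -2.5 0 0 0;0 0 -2.7 0 0 0"
  grip: 4.4

```text
clock: 13.25
position: [646.4, -53.2, 191.9]
ee_rot: [-0.076, 0.997, -0.0, -0.001]
contact_force: [0.5, 1.1, 0.7]
gripper_width: 43.6
```

>>> move_arm:
  deltas: "0.09 0.85 0 0 0 -0.179;-0.06 0.86 0 0 0 -0.179;-0.22 0.83 0 0 0 -0.179;-0.36 0.78 0 0 0 -0.179;-0.49 0.7 0 0 0 -0.179;-0.61 0.6 0 0 0 -0.179;-0.71 0.48 0 0 0 -0.179;-0.78 0.35 0 0 0 -0.179;-0.83 0.2 0 0 0 -0.179;-0.86 0.05 0 0 0 -0.179;-0.85 -0.1 0 0 0 -0.179;-0.82 -0.25 0 0 0 -0.179"

```text
clock: 14.75
position: [620.6, 46.6, 191.8]
ee_rot: [0.914, -0.405, -0.0, 0.0]
contact_force: [0.1, -0.3, 1.0]
gripper_width: 43.9
```

>>> move_arm:
  deltas: "-0.76 -0.39 0 0 0 -0.179;-0.68 -0.52 0 0 0 -0.179;0 0 0 0 0 0"

```text
clock: 15.12
position: [616.3, 63.3, 191.9]
ee_rot: [0.971, -0.24, -0.0, 0.0]
contact_force: [0.2, -0.4, 0.4]
gripper_width: 44.1
```

```bash
cat > look.py <<'E'
from h import *
s=telemetry.read_state(); d=eyes.get_image("wrist")
print(s["clock"],s["position"],yaw(s),s["contact_force"],s["joints"][5],s["gripper_width"])
for k in knobs(d,wristT(s,d)): print(*k)
import sys
cv2.imwrite(f"pics/{sys.argv[1]}.png",d["pixels"])
E
python3 look.py w4; python3 plan.py 616.3 62.9 140 -0.474 1 full
```

```text
15.125 [616.29054679  63.32948096 191.91334244] -0.48406200549646117 [ 0.17319257 -0.35241612  0.38149042] 0.7235430227268573 44.098152922080956
red [255.1 233.5] 2061 [616.8  62.8] [13.4 47.7] 2.664 [168.2 169.6 170.5]
yel [446.9  70.2] 2869 [647.3 -52.7] [47.3 13.9] 0.323 [167.  169.3 170.4]
yel [390.5 376.7] 290 [502.9  31.8] [14.6 11.3] 1.031 [168.  169.6 170.5]
0.0 0.02 5.2 0 0 -0.011;
yaw -0.4854364795296031 turn -0.011436479529603139 q6 end 0.734032041313225
```

View pics/w4.png

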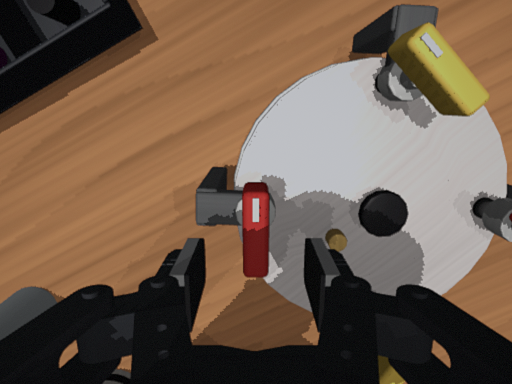

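The red bar at (255,233) is centred. The second yellow bar sprang back to yaw 0.323, which matches its computed screw angle. I'll descend and grip.

>>> move_arm:
  deltas: "0 0 2.5 0 0 0;0 0 2.2 0 0 0;0 0 0.5 0 0 0;0 0 0 0 0 0"

```text
clock: 15.68
position: [616.7, 62.8, 140.5]
ee_rot: [0.971, -0.24, 0.0, 0.0]
contact_force: [0.1, -0.3, 0.1]
gripper_width: 44.4
```

>>> move_arm:
  deltas: "0 0 0 0 0 0;0 0 0 0 0 0;0 0 0 0 0 0"
  grip: 0

```text
clock: 16.05
position: [616.7, 62.6, 141.5]
ee_rot: [0.971, -0.239, 0.001, 0.0]
contact_force: [-0.8, -1.9, 4.7]
gripper_width: 13.1
```

```bash
python3 r.py
```

```text
16.05 p [616.7  62.6 141.5] yaw -0.483 F [-0.8 -1.9  4.7] Tz [-0.613  0.35  -0.048] j6 -0.006 q6 0.725 v6 0.0 w 13.1
```

>>> move_arm:
  deltas: "0 0 0 0 0 0.1;0 0 0 0 0 0.1;0 0 0 0 0 0;0 0 0 0 0 0"

```text
clock: 16.55
position: [616.6, 62.5, 141.5]
ee_rot: [0.943, -0.333, 0.001, 0.0]
contact_force: [-1.7, -3.5, 6.5]
gripper_width: 12.8
```

```bash
python3 m.py 2
```

```text
16.65 Tz [0.429 0.385] mean 0.407 j6 [-0.379 -0.379] yaw -0.6796 v -0.0006 screw -0.517 F [-1.5 -3.   4.6] q6 0.53
```

>>> move_arm:
  deltas: "0 0 0 0 0 0.16;0 0 0 0 0 0.15;0 0 0 0 0 0;0 0 0 0 0 0"

```text
clock: 17.15
position: [616.5, 62.3, 141.5]
ee_rot: [0.88, -0.475, 0.001, 0.0]
contact_force: [-3.2, -3.7, 6.1]
gripper_width: 12.9
```

```bash
python3 m.py 2
```

```text
17.25 Tz [0.485 0.449] mean 0.467 j6 [-0.427 -0.426] yaw -0.9895 v -0.0005 screw -0.803 F [-1.2 -3.1  6.7] q6 0.22
```

```bash
python3 plan.py 530.9 -83.6 141.5 0.39 8 full
```

```text
0.94 1.9 0.0 0 0 -0.172;0.6 2.03 0.0 0 0 -0.172;0.24 2.1 0.0 0 0 -0.172;-0.12 2.11 0.0 0 0 -0.172;-0.48 2.06 0.0 0 0 -0.172;-0.83 1.95 0.0 0 0 -0.172;-1.15 1.77 0.0 0 0 -0.172;-1.44 1.55 0.0 0 0 -0.172;
yaw -0.989492939084868 turn -1.379492939084868 q6 end 1.597617227741472
```

>>> move_arm:
  deltas: "0 0 0 0 0 0;0 0 0 0 0 0;0 0 -2.5 0 0 0;0 0 -2.7 0 0 0;0.94 1.9 0 0 0 -0.172;0.6 2.03 0 0 0 -0.172;0.24 2.1 0 0 0 -0.172;-0.12 2.11 0 0 0 -0.172;-0.48 2.06 0 0 0 -0.172;-0.83 1.95 0 0 0 -0.172;-1.15 1.77 0 0 0 -0.172;-1.44 1.55 0 0 0 -0.172"
  grip: 4.4

```text
clock: 18.75
position: [529.9, -82.8, 192.0]
ee_rot: [0.981, 0.193, 0.0, -0.0]
contact_force: [-0.1, -0.8, 0.2]
gripper_width: 44.0
```

>>> move_arm:
  deltas: "0 0 0 0 0 0"

```text
clock: 18.88
position: [529.7, -83.1, 192.1]
ee_rot: [0.982, 0.189, 0.0, -0.0]
contact_force: [0.1, 1.0, -0.5]
gripper_width: 43.7
```

```bash
python3 look.py w5; python3 plan.py 530.9 -83.6 140 0.39 1 full
```

```text
18.875 [529.66108546 -83.09337312 192.101159  ] 0.38067950978777443 [ 0.08420472  0.95574397 -0.46402873] 1.8050491645771232 43.709951056343414
red [256.  232.3] 2114 [531.1 -83.6] [47.6 13.8] 0.392 [167.8 169.5 170.5]
yel [287.3  21.5] 469 [630.9 -58.7] [14.6 13.9] 0.349 [167.5 169.  170. ]
yel [ 34.2 202.5] 1999 [501.5  30.4] [14.1 44.2] 2.128 [159.6 169.5 170.5]
0.03 0.12 5.22 0 0 -0.01;
yaw 0.38034098198718413 turn -0.009659018012815879 q6 end 1.8133960251559644
```

>>> move_arm:
  deltas: "0.03 0.12 2.5 0 0 -0.01;0 0 2.2 0 0 0;0 0 0.5 0 0 0;0 0 0 0 0 0"

```text
clock: 19.42
position: [531.5, -83.2, 140.4]
ee_rot: [0.981, 0.195, 0.0, 0.0]
contact_force: [-0.2, 0.9, 0.3]
gripper_width: 44.1
```

>>> move_arm:
  deltas: "0 0 0 0 0 0;0 0 0 0 0 0;0 0 0 0 0 0"
  grip: 0

```text
clock: 19.8
position: [531.5, -83.4, 141.3]
ee_rot: [0.981, 0.195, 0.001, 0.0]
contact_force: [-0.5, 1.8, 4.2]
gripper_width: 12.7
```

```bash
python3 r.py
```

```text
19.8 p [531.5 -83.4 141.3] yaw 0.393 F [-0.5  1.8  4.2] Tz [0.562 0.263 0.016] j6 0.002 q6 1.818 v6 0.001 w 12.7
```

>>> move_arm:
  deltas: "0 0 0 0 0 0.1;0 0 0 0 0 0.1;0 0 0 0 0 0;0 0 0 0 0 0"

```text
clock: 20.3
position: [531.6, -83.6, 141.3]
ee_rot: [0.995, 0.098, 0.001, 0.0]
contact_force: [-0.5, 1.4, 5.4]
gripper_width: 13.3
```

```bash
python3 m.py 2
```

```text
20.4 Tz [0.428 0.418] mean 0.423 j6 [-0.408 -0.409] yaw 0.1962 v -0.0002 screw 0.365 F [-1.   2.1  5.2] q6 1.62
```

>>> move_arm:
  deltas: "0 0 0 0 0 0.17;0 0 0 0 0 0;0 0 0 0 0 0"

```text
clock: 20.78
position: [531.6, -83.8, 141.3]
ee_rot: [1.0, 0.013, 0.001, 0.0]
contact_force: [-0.7, -0.3, 5.5]
gripper_width: 12.9
```

```bash
python3 m.py 2; python3 plan.py 646.8 -53 141.3 0.32 3
```

```text
20.875 Tz [0.472 0.354] mean 0.413 j6 [-0.432 -0.432] yaw 0.0264 v -0.0013 screw 0.192 F [-0.3 -0.4  4.5] q6 1.45
3.87 -0.93 0.0 0 0 -0.098;3.94 -0.54 0.0 0 0 -0.098;3.97 -0.16 0.0 0 0 -0.098;
yaw 0.02636940290755008 turn -0.29363059709245 q6 end 1.7444093670329084
```

>>> move_arm:
  deltas: "0 0 0 0 0 0;0 0 0 0 0 0;0 0 -2.5 0 0 0;0 0 -2.7 0 0 0;3.87 -0.93 0 0 0 -0.098;3.94 -0.54 0 0 0 -0.098;3.97 -0.16 0 0 0 -0.098;0 0 0 0 0 0;0 0 0 0 0 0"
  grip: 4.4

```text
clock: 22.0
position: [645.4, -53.2, 191.3]
ee_rot: [0.988, 0.158, -0.001, -0.0]
contact_force: [-0.4, 0.1, 0.2]
gripper_width: 43.8
```

```bash
python3 look.py w6; python3 plan.py 646.9 -53.2 140 0.32 1 full
```

```text
22.0 [645.39193708 -53.24851478 191.34108796] 0.31637534565130987 [-0.44281873  0.10853222  0.24184102] 1.7204654039393341 43.80812682830541
red [ 28.7 217.7] 1653 [618.8  60.4] [13.5 42.8] 2.336 [168.4 169.6 170.6]
yel [255.3 230.2] 2141 [647.7 -53.1] [47.  13.3] 0.323 [167.5 169.5 170.4]
0.16 0.04 5.18 0 0 -0.004;
yaw 0.3163909102577412 turn -0.0036090897422588197 q6 end 1.7241531532277357
```

>>> move_arm:
  deltas: "0.18 0.05 2.5 0 0 -0.005;0 0 2.2 0 0 0;0 0 0.5 0 0 0;0 0 0 0 0 0"

```text
clock: 22.55
position: [647.9, -53.3, 140.9]
ee_rot: [0.987, 0.16, 0.0, 0.0]
contact_force: [0.4, -0.6, -0.1]
gripper_width: 44.0
```

>>> move_arm:
  deltas: "0 0 0 0 0 0;0 0 0 0 0 0;0 0 0 0 0 0"
  grip: 0

```text
clock: 22.92
position: [648.5, -52.8, 141.6]
ee_rot: [0.987, 0.161, 0.001, 0.0]
contact_force: [-2.1, 1.7, 5.0]
gripper_width: 12.7
```

```bash
python3 r.py
```

```text
22.925 p [648.5 -52.8 141.6] yaw 0.323 F [-2.1  1.7  5. ] Tz [ 0.401  0.485 -0.074] j6 0.02 q6 1.726 v6 0.002 w 12.7
```

>>> move_arm:
  deltas: "0 0 0 0 0 0.15;0 0 0 0 0 0.15;0 0 0 0 0 0;0 0 0 0 0 0"

```text
clock: 23.42
position: [648.6, -53.4, 141.7]
ee_rot: [1.0, 0.013, 0.001, 0.0]
contact_force: [-2.3, -0.3, 5.3]
gripper_width: 12.6
```

```bash
python3 m.py 2
```

```text
23.525 Tz [0.371 0.361] mean 0.366 j6 [-0.376 -0.376] yaw 0.0265 v -0.0008 screw 0.173 F [-1.4  0.3  5.8] q6 1.43
```

>>> move_arm:
  deltas: "0 0 0 0 0 0.14;0 0 0 0 0 0.14;0 0 0 0 0 0;0 0 0 0 0 0"

```text
clock: 24.02
position: [648.5, -54.0, 141.7]
ee_rot: [0.992, -0.126, 0.001, 0.001]
contact_force: [-0.5, -2.8, 6.5]
gripper_width: 13.2
```

```bash
python3 m.py 2;  python3 plan.py 500.4 32.2 141.3 -1.015 5 full
```

```text
24.125 Tz [0.42  0.526] mean 0.473 j6 [-0.437 -0.436] yaw -0.2534 v -0.0014 screw -0.064 F [-1.9 -2.4  5.9] q6 1.15
-3.3 -0.92 0.01 0 0 0.152;-3.4 -0.41 0.01 0 0 0.152;-3.42 0.11 0.01 0 0 0.152;-3.37 0.63 0.01 0 0 0.152;-3.23 1.13 0.01 0 0 0.152;
yaw -0.2533638661676668 turn 0.7616361338323331 q6 end 0.38861905719223844
```

>>> move_arm:
  deltas: "0 0 0 0 0 0;0 0 0 0 0 0;0 0 -2.5 0 0 0;0 0 -2.7 0 0 0;-3.3 -0.92 0 0 0 0.152;-3.4 -0.41 0 0 0 0.152;-3.42 0.11 0 0 0 0.152;-3.37 0.63 0 0 0 0.152;-3.23 1.13 0 0 0 0.152;0 0 0 0 0 0;0 0 0 0 0 0"
  grip: 4.4

```text
clock: 25.5
position: [500.8, 33.6, 192.4]
ee_rot: [0.874, -0.486, 0.0, -0.0]
contact_force: [0.5, -1.5, -0.1]
gripper_width: 44.5
```

```bash
python3 look.py w7; python3 plan.py 500.7 32.2 140 -1.015 1 full
```

```text
25.5 [500.82049386  33.61114515 192.40322262] -1.0160871426708864 [ 0.50321316 -1.47191303 -0.05787304] 0.16354444433776508 44.51389010239491
red [365.8   7.3] 794 [518.4 -80.4] [29.   8.6] 0.545 [167.9 169.3 170.5]
red [ 26.5 168.5] 2392 [616.2  62.5] [14.4 47.4] 2.341 [168.3 169.6 170.5]
yel [257.4 232.2] 2085 [500.5  32. ] [13.9 47.4] 2.128 [167.4 169.5 170.4]
0.09 0.09 5.23 0 0 -0.002;
yaw -1.01696340984143 turn -0.001963409841430064 q6 end 0.16516251976186863
```

>>> move_arm:
  deltas: "0.05 0.1 2.5 0 0 0;0 0 2.2 0 0 0;0 0 0.5 0 0 0;0 0 0 0 0 0"

```text
clock: 26.05
position: [500.4, 32.3, 140.3]
ee_rot: [0.873, -0.487, 0.0, 0.0]
contact_force: [0.1, -0.0, -0.1]
gripper_width: 43.8
```

>>> move_arm:
  deltas: "0 0 0 0 0 0;0 0 0 0 0 0;0 0 0 0 0 0"
  grip: 0

```text
clock: 26.42
position: [499.8, 32.4, 141.3]
ee_rot: [0.873, -0.487, 0.0, -0.0]
contact_force: [-2.0, -0.6, 5.0]
gripper_width: 12.8
```

```bash
python3 r.py
```

```text
26.425 p [499.8  32.4 141.3] yaw -1.017 F [-2.  -0.6  5. ] Tz [-0.299  0.505 -0.056] j6 -0.008 q6 0.163 v6 0.001 w 12.8
```

>>> move_arm:
  deltas: "0 0 0 0 0 0.15;0 0 0 0 0 0.15;0 0 0 0 0 0.1;0 0 0 0 0 0;0 0 0 0 0 0"

```text
clock: 27.05
position: [499.8, 32.4, 141.3]
ee_rot: [0.76, -0.65, 0.001, 0.0]
contact_force: [-2.0, -0.8, 5.8]
gripper_width: 13.2
```

```bash
python3 m.py 2
```

```text
27.15 Tz [0.399 0.424] mean 0.412 j6 [-0.426 -0.426] yaw -1.4155 v 0.0008 screw -1.251 F [-2.8 -2.1  5.4] q6 -0.24
```

The first pass leaves all four at about 20–22 N. The second pass uses the same star order, with a held target of 0.52.

```bash
python3 plan.py 616.6 62.7 141.3 -0.803 4 full
```

```text
-0.3 -3.0 -0.0 0 0 -0.153;0.16 -3.01 -0.0 0 0 -0.153;0.62 -2.95 -0.0 0 0 -0.153;1.06 -2.82 -0.0 0 0 -0.153;
yaw -1.4154963373911367 turn -0.6124963373911366 q6 end 0.3771126104136707
```

>>> move_arm:
  deltas: "0 0 0 0 0 0;0 0 0 0 0 0;0 0 -2.5 0 0 0;0 0 -2.7 0 0 0;-0.3 -3 0 0 0 -0.153;0.16 -3.01 0 0 0 -0.153;0.62 -2.95 0 0 0 -0.153;1.06 -2.82 0 0 0 -0.153;0 0 0 0 0 0;0 0 0 0 0 0"
  grip: 4.4

```text
clock: 28.4
position: [615.9, 62.5, 191.7]
ee_rot: [0.92, -0.393, -0.001, 0.0]
contact_force: [-0.3, 0.2, 0.9]
gripper_width: 43.7
```

```bash
python3 look.py w8; python3 plan.py 616.6 62.7 140 -0.803 1 full
```

```text
28.4 [615.85322086  62.54220275 191.67546971] -0.8071063678307315 [-0.28285256  0.24313156  0.9343045 ] 0.40174896651252384 43.69281985484389
red [253.6 235.3] 2036 [616.8  62.6] [13.5 47.5] 2.331 [168.4 169.6 170.5]
yel [386.3  30.5] 2766 [644.7 -52.6] [14.3 41.9] 3.067 [154.5 168.2 170.2]
yel [460.5 301.9] 192 [508.   12.4] [12.3  5.2] 0.227 [167.  169.2 170.3]
yel [436.4 348.6] 109 [495.5  40.3] [10.8  6.1] 0.061 [169.2 169.9 170.8]
0.04 -0.08 5.2 0 0 -0.004;
yaw -0.8068193974706558 turn -0.0038193974706557388 q6 end 0.4057881198788326
```

>>> move_arm:
  deltas: "0.03 -0.05 2.5 0 0 0;0 0 2.2 0 0 0;0 0 0.5 0 0 0;0 0 0 0 0 0"

```text
clock: 28.95
position: [616.9, 62.7, 140.9]
ee_rot: [0.92, -0.392, 0.0, -0.0]
contact_force: [0.2, -0.6, 0.9]
gripper_width: 43.9
```

>>> move_arm:
  deltas: "0 0 0 0 0 0;0 0 0 0 0 0;0 0 0 0 0 0"
  grip: 0

```text
clock: 29.32
position: [616.8, 62.1, 141.6]
ee_rot: [0.92, -0.392, 0.0, 0.0]
contact_force: [-3.0, -2.9, 5.6]
gripper_width: 12.7
```

```bash
python3 r.py
```

```text
29.325 p [616.8  62.1 141.6] yaw -0.806 F [-3.  -2.9  5.6] Tz [-0.62   0.937 -0.024] j6 0.01 q6 0.403 v6 0.003 w 12.7
```

>>> move_arm:
  deltas: "0 0 0 0 0 0.15;0 0 0 0 0 0.15;0 0 0 0 0 0.15;0 0 0 0 0 0.1;0 0 0 0 0 0;0 0 0 0 0 0"

```text
clock: 30.08
position: [616.3, 61.9, 141.7]
ee_rot: [0.78, -0.626, 0.0, 0.001]
contact_force: [-4.6, -2.4, 6.0]
gripper_width: 13.2
```

```bash
python3 m.py 2
```

```text
30.175 Tz [0.562 0.504] mean 0.533 j6 [-0.501 -0.501] yaw -1.3536 v -0.0011 screw -1.14 F [-4.5 -3.9  6.7] q6 -0.15
```

>>> move_arm:
  deltas: "0 0 0 0 0 0.12;0 0 0 0 0 0;0 0 0 0 0 0"

```text
clock: 30.55
position: [616.2, 61.9, 141.7]
ee_rot: [0.741, -0.672, 0.0, 0.001]
contact_force: [-5.9, -2.6, 6.9]
gripper_width: 13.2
```

```bash
python3 m.py 2;python3 plan.py 531.2 -83.5 141.5 0.2 10 full
```

```text
30.65 Tz [0.505 0.506] mean 0.505 j6 [-0.524 -0.524] yaw -1.4736 v -0.0003 screw -1.272 F [-5.1 -2.5  6.3] q6 -0.27
1.36 0.99 0.0 0 0 -0.167;1.18 1.2 0.0 0 0 -0.167;0.96 1.38 0.0 0 0 -0.167;0.72 1.52 0.0 0 0 -0.167;0.46 1.62 0.0 0 0 -0.167;0.18 1.67 0.0 0 0 -0.167;-0.1 1.68 0.0 0 0 -0.167;-0.38 1.64 0.0 0 0 -0.167;-0.65 1.55 0.0 0 0 -0.167;-0.9 1.43 0.0 0 0 -0.167;
yaw -1.4735830650790605 turn -1.6735830650790604 q6 end 1.4082932400559818
```

>>> move_arm:
  deltas: "0 0 0 0 0 0;0 0 0 0 0 0;0 0 -2.5 0 0 0;0 0 -2.7 0 0 0;1.36 0.99 0 0 0 -0.167;1.18 1.2 0 0 0 -0.167;0.96 1.38 0 0 0 -0.167;0.72 1.52 0 0 0 -0.167;0.46 1.62 0 0 0 -0.167;0.18 1.67 0 0 0 -0.167;-0.1 1.68 0 0 0 -0.167;-0.38 1.64 0 0 0 -0.167"
  grip: 4.4

```text
clock: 32.15
position: [548.8, -53.3, 192.1]
ee_rot: [0.998, -0.067, 0.0, -0.0]
contact_force: [0.1, -0.2, 0.5]
gripper_width: 44.1
```

>>> move_arm:
  deltas: "-0.65 1.55 0 0 0 -0.167;-0.9 1.43 0 0 0 -0.167;0 0 0 0 0 0"

```text
clock: 32.52
position: [531.3, -82.5, 192.3]
ee_rot: [0.995, 0.095, 0.0, -0.0]
contact_force: [0.5, -0.7, 0.0]
gripper_width: 44.0
```

```bash
python3 look.py w9; python3 plan.py 531.2 -83.5 140 0.2 1 full
```

```text
32.525 [531.33220106 -82.52460269 192.25848911] 0.1912522556199738 [ 0.54893232 -0.67821899  0.00393057] 1.6147024385785054 44.01051775507596
red [9.1 4.4] 199 [617.5  43.1] [4.2 9.9] 1.954 [168.1 169.2 170.3]
red [256.3 235.1] 2080 [531.  -83.9] [47.7 14. ] 0.204 [167.9 169.5 170.5]
yel [232.3  22.2] 454 [631.5 -52.5] [13.6 17.2] 3.07 [167.4 168.9 169.9]
yel [ 37.2 245.2] 2362 [500.8  31.2] [14.2 47.2] 1.903 [156.1 169.2 170.5]
-0.08 0.13 5.23 0 0 -0.009;
yaw 0.19100418425685817 turn -0.008995815743141844 q6 end 1.6226545521405835
```

>>> move_arm:
  deltas: "0 0.1 2.5 0 0 -0.01;0 0 2.2 0 0 0;0 0 0.5 0 0 0;0 0 0 0 0 0"

```text
clock: 33.08
position: [532.2, -82.8, 140.5]
ee_rot: [0.995, 0.102, 0.0, 0.0]
contact_force: [-0.3, 0.9, -0.1]
gripper_width: 44.0
```

>>> move_arm:
  deltas: "0 0 0 0 0 0;0 0 0 0 0 0;0 0 0 0 0 0"
  grip: 0

```text
clock: 33.45
position: [532.4, -83.4, 141.4]
ee_rot: [0.995, 0.102, 0.001, 0.0]
contact_force: [-0.0, -1.5, 3.7]
gripper_width: 13.0
```

```bash
python3 r.py
```

```text
33.45 p [532.4 -83.4 141.4] yaw 0.204 F [-0.  -1.5  3.7] Tz [-0.366  0.01   0.082] j6 -0.01 q6 1.628 v6 0.0 w 13.0
```

>>> move_arm:
  deltas: "0 0 0 0 0 0.15;0 0 0 0 0 0.15;0 0 0 0 0 0.15;0 0 0 0 0 0.1;0 0 0 0 0 0;0 0 0 0 0 0"

```text
clock: 34.2
position: [532.3, -84.5, 141.4]
ee_rot: [0.985, -0.171, 0.001, 0.001]
contact_force: [0.7, -6.0, 3.2]
gripper_width: 13.1
```

```bash
python3 m.py 2
```

```text
34.3 Tz [0.483 0.491] mean 0.487 j6 [-0.521 -0.521] yaw -0.3435 v 0.0009 screw -0.149 F [-0.4 -5.9  2.7] q6 1.08
```

```bash
python3 plan.py 646.9 -53.1 141.5 -0.075 3 full
```

```text
3.25 -2.27 -0.0 0 0 -0.089;3.44 -1.97 -0.0 0 0 -0.089;3.6 -1.66 -0.0 0 0 -0.089;
yaw -0.343469695197662 turn -0.268469695197662 q6 end 1.348590571822058
```

>>> move_arm:
  deltas: "0 0 0 0 0 0;0 0 0 0 0 0;0 0 -2.5 0 0 0;0 0 -2.7 0 0 0;3.25 -2.27 0 0 0 -0.089;3.44 -1.97 0 0 0 -0.089;3.6 -1.66 0 0 0 -0.089;0 0 0 0 0 0;0 0 0 0 0 0"
  grip: 4.4

```text
clock: 35.42
position: [645.7, -51.9, 191.6]
ee_rot: [0.999, -0.04, -0.001, -0.0]
contact_force: [-0.4, -0.4, -0.2]
gripper_width: 44.1
```

```bash
python3 look.py w10; python3 plan.py 646.9 -53.1 140 -0.075 1 full
```

```text
35.425 [645.66194207 -51.91115387 191.61224854] -0.07933167057961386 [-0.39154329 -0.35574754 -0.24463768] 1.3228759006314812 44.12928397594294
red [ 46.6 295.6] 1850 [620.1  64.1] [13.  48.3] 2.051 [157.  169.2 170.4]
yel [257.1 230.1] 2135 [647.6 -53.4] [13.5 47.1] 3.06 [167.3 169.5 170.5]
0.15 0.09 5.2 0 0 -0.004;
yaw -0.07931961750411332 turn -0.004319617504113318 q6 end 1.327290390913437
```

>>> move_arm:
  deltas: "0.1 0.1 2.5 0 0 0;0 0 2.2 0 0 0;0 0 0.5 0 0 0;0 0 0 0 0 0"

```text
clock: 35.98
position: [647.2, -53.4, 141.0]
ee_rot: [0.999, -0.039, 0.0, 0.0]
contact_force: [-0.6, 0.8, -0.2]
gripper_width: 43.8
```

>>> move_arm:
  deltas: "0 0 0 0 0 0;0 0 0 0 0 0;0 0 0 0 0 0"
  grip: 0

```text
clock: 36.35
position: [647.7, -53.5, 141.7]
ee_rot: [0.999, -0.039, 0.001, 0.0]
contact_force: [-1.1, -1.5, 4.5]
gripper_width: 13.1
```

```bash
python3 r.py
```

```text
36.35 p [647.7 -53.5 141.7] yaw -0.079 F [-1.1 -1.5  4.5] Tz [-0.313  0.336 -0.016] j6 -0.012 q6 1.325 v6 0.0 w 13.1
```

>>> move_arm:
  deltas: "0 0 0 0 0 0.15;0 0 0 0 0 0.15;0 0 0 0 0 0.15;0 0 0 0 0 0.1;0 0 0 0 0 0;0 0 0 0 0 0"

```text
clock: 37.1
position: [647.6, -54.1, 141.7]
ee_rot: [0.952, -0.308, 0.001, 0.001]
contact_force: [-1.8, -3.6, 4.9]
gripper_width: 13.1
```

```bash
python3 m.py 2
```

```text
37.2 Tz [0.543 0.437] mean 0.49 j6 [-0.504 -0.504] yaw -0.6253 v -0.0005 screw -0.429 F [-1.9 -3.6  5.9] q6 0.78
```

>>> move_arm:
  deltas: "0 0 0 0 0 0.1;0 0 0 0 0 0;0 0 0 0 0 0"

```text
clock: 37.58
position: [647.5, -54.2, 141.7]
ee_rot: [0.935, -0.355, 0.001, 0.001]
contact_force: [-3.2, -4.4, 5.3]
gripper_width: 12.6
```

```bash
python3 m.py 2;python3 plan.py 500.6 32.1 141.5 -1.24 4 full
```

```text
37.675 Tz [0.505 0.528] mean 0.516 j6 [-0.524 -0.524] yaw -0.7253 v -0.0001 screw -0.519 F [-2.2 -3.5  6. ] q6 0.68
-4.18 0.82 0.0 0 0 0.129;-4.04 1.35 0.0 0 0 0.129;-3.83 1.86 0.0 0 0 0.129;-3.56 2.33 0.0 0 0 0.129;
yaw -0.725280872196111 turn 0.514719127803889 q6 end 0.1637407822464334
```

>>> move_arm:
  deltas: "0 0 0 0 0 0;0 0 0 0 0 0;0 0 -2.5 0 0 0;0 0 -2.7 0 0 0;-4.18 0.82 0 0 0 0.129;-4.04 1.35 0 0 0 0.129;-3.83 1.86 0 0 0 0.129;-3.56 2.33 0 0 0 0.129;0 0 0 0 0 0;0 0 0 0 0 0"
  grip: 4.4

```text
clock: 38.92
position: [501.3, 34.2, 192.4]
ee_rot: [0.813, -0.582, 0.0, -0.0]
contact_force: [-0.4, -0.5, -0.6]
gripper_width: 44.0
```

```bash
python3 look.py w11; python3 plan.py 500.6 32.1 140 -1.24 1 full
```

```text
38.925 [501.32031144  34.16299468 192.44310345] -1.243464447115452 [-0.43211363 -0.47289518 -0.60631256] -0.06424781930037479 44.01314469044242
red [312.8   4.2] 265 [513.3 -75.8] [15.2  4.8] 0.309 [167.4 168.9 170.1]
red [ 26.1 217.7] 2176 [615.9  62.7] [14.5 47.8] 1.875 [168.2 169.5 170.4]
yel [32.4  1.4] 44 [629.4 -38. ] [5.  1.7] 0.408 [166.5 167.9 169.4]
yel [258.4 229.8] 2160 [500.5  31.9] [13.4 47. ] 1.91 [167.5 169.5 170.5]
0.14 0.15 5.23 0 0 -0.004;
yaw -1.2443244796735986 turn -0.0043244796735986135 q6 end -0.06007186705946349
```

>>> move_arm:
  deltas: "0.1 0.15 2.5 0 0 -0.01;0 0 2.2 0 0 0;0 0 0.5 0 0 0;0 0 0 0 0 0"

```text
clock: 39.48
position: [500.4, 32.1, 140.2]
ee_rot: [0.815, -0.579, 0.0, 0.0]
contact_force: [0.4, -0.3, 0.4]
gripper_width: 44.0
```

>>> move_arm:
  deltas: "0 0 0 0 0 0;0 0 0 0 0 0;0 0 0 0 0 0"
  grip: 0

```text
clock: 39.85
position: [499.9, 32.2, 141.3]
ee_rot: [0.815, -0.579, 0.0, -0.0]
contact_force: [-1.6, -0.7, 5.5]
gripper_width: 13.2
```

```bash
python3 r.py
```

```text
39.85 p [499.9  32.2 141.3] yaw -1.234 F [-1.6 -0.7  5.5] Tz [-0.123  0.604 -0.06 ] j6 0.007 q6 -0.053 v6 0.0 w 13.2
```

>>> move_arm:
  deltas: "0 0 0 0 0 0.15;0 0 0 0 0 0.15;0 0 0 0 0 0.15;0 0 0 0 0 0.13;0 0 0 0 0 0;0 0 0 0 0 0"

```text
clock: 40.6
position: [499.7, 32.2, 141.3]
ee_rot: [-0.617, 0.787, -0.0, 0.0]
contact_force: [-2.0, -0.7, 5.6]
gripper_width: 13.0
```

```bash
python3 m.py 2
```

```text
40.7 Tz [0.495 0.524] mean 0.51 j6 [-0.49 -0.49] yaw -1.8122 v -0.0002 screw -1.608 F [-3.  -0.6  5.5] q6 -0.63
```

>>> move_arm:
  deltas: "0 0 0 0 0 0.17;0 0 0 0 0 0;0 0 0 0 0 0"

```text
clock: 41.08
position: [499.7, 32.2, 141.3]
ee_rot: [-0.548, 0.837, -0.0, 0.0]
contact_force: [-2.7, -0.2, 4.8]
gripper_width: 13.1
```

```bash
python3 m.py 2
```

```text
41.175 Tz [0.528 0.488] mean 0.508 j6 [-0.508 -0.507] yaw -1.9821 v 0.0003 screw -1.779 F [-2.8 -0.6  5.4] q6 -0.8
```

Yc is about 1.15 rad past touch, so I'll release it, lift clear and check.

>>> move_arm:
  deltas: "0 0 0 0 0 0;0 0 0 0 0 0;0 0 -2.5 0 0 0;0 0 -5 0 0 0;0 0 -5 0 0 0;0 0 -4 0 0 0;0 0 0 0 0 0;0 0 0 0 0 0"
  grip: 4.4

```text
clock: 42.18
position: [499.2, 32.3, 304.4]
ee_rot: [-0.547, 0.837, 0.001, -0.001]
contact_force: [0.3, 0.1, -1.1]
gripper_width: 44.1
```

```bash
python3 look.py w12
python3 - <<'E'
from h import *
d=eyes.get_image("top"); cv2.imwrite("pics/top2.png",d["pixels"])
for k in knobs(d): print(*k)
d=eyes.get_image("side"); cv2.imwrite("pics/side2.png",d["pixels"])
E
```

```text
42.175 [499.23766547  32.33180574 304.3506893 ] -1.985202460450906 [ 0.27542973  0.13711991 -1.13098545] -0.8034106163881909 44.14808842882729
red [159.   66.7] 1054 [530.1 -83.4] [14.1 47. ] 3.016 [168.1 169.5 170.5]
red [142.8 262.2] 437 [618.5  55.2] [13.8 31.4] 1.87 [167.8 169.4 170.4]
yel [ 49.7 161.4] 654 [646.3 -53.2] [13.7 47.9] 2.633 [161.7 168.9 170.2]
yel [254.6 183.3] 397 [499.8  32.4] [47.2 13.3] 1.372 [167.3 169.2 170.3]
red [295.2 185.2] 69 [524.4 -80.5] [12.5 31.5] 3.003 [167.7 169.3 171.1]
yel [281.8 134.7] 92 [647.6 -50.1] [14.1 47.9] 2.628 [164.8 168.8 171.3]
yel [248.4 196.1] 36 [498.6  26. ] [23.3 11. ] 1.395 [165.6 168.6 170.8]
```

View pics/side2.png

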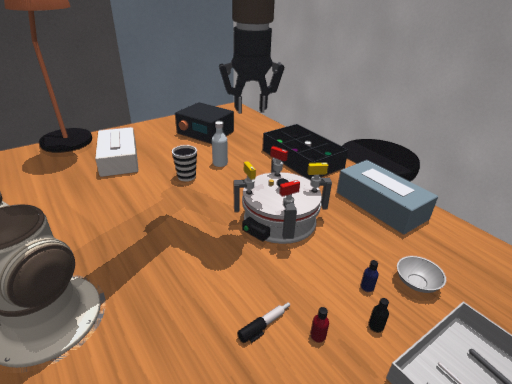

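The arm is clear above the pot at about (250,60) in the side picture and everything around the pot is where it was. The bars rest at the screw angles I computed, so I'm handing in.

```bash
python3 -c "
from bench import arm; print(arm.job_done())"
```

```text
the job is handed in; nothing more can be done
None
```

I tightened all four lid knobs and handed the job in at about 42 s, with the gripper open and about 130 mm above the knobs.

**Snugging:** I turned the two yellow knobs until their held torque rose about 0.06–0.07 N m above the free value of about 0.31. That is about 10–12 N of clamping force on each.

**Tightening:** I made two passes in star order: red, opposite red, yellow, opposite yellow. The first pass brought each knob to about 20–22 N.

| Knob | Held torque at the end (N m) | Estimated force (N) |
|---|---|---|
| Red (left of the pot) | 0.524 | 36 |
| Red (right of the pot) | 0.521 | 33–35 |
| Yellow (far side) | 0.524 | 36 |
| Yellow (near side) | 0.508 | 33–36 |

All four are within the 27–45 N range and well under the 54 N that crushes the gasket.

**Last checks:** In the last wrist picture every bar rested within about 0.02 rad of its computed screw angle. The things around the pot look unmoved in the side picture.

**Disagreements:**
- Torque and angle estimates of force differed by up to 3 N.
- When I first went back to the far yellow knob, its torque read about 0.03 N m lower than its angle implied.
- One wrist reading of the left red bar's angle was off, probably because a finger hid part of it. The next reading agreed with the expected angle.

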